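# Make up two chemistry-class experiment kits

## Robot

A 7-joint arm with a two-finger parallel gripper is mounted at the origin on the work surface. World frame = base frame: x ahead of the robot, y to its left, z up, the work surface at z = 0. Lengths are in mm, angles in rad, forces in N, time in s.
With the tool pointing down it reaches from about 350 to 775 mm from the base axis. Payload 3.1 kg.
Tool frame: the origin (TCP) lies midway between the tips of the shut fingers; the grasp point (between the pads) lies 19 mm behind it; x points along the fingers, y is the direction in which the jaws open and shut, and the axes are right-handed (so a half turn about x gives the same grasp; the last joint's range is limited). The gripper opens to 85 mm and grips with 20 to 120 N. Pads are 22 mm wide; open, the fingers measure 114 mm over their backs; the gripper's body (76 mm by 85 mm) begins 54 mm behind the grasp point. The pads swing forward as they close: fully open they stand 13 mm farther back than shut.
Start: joints at [1.24, 0.311, 0.014, 1.512, -0.004, 1.319, -0.027], TCP at [156.674, -527.23, 197.604] pointing down, gripper open.
Joint ranges: [-2.7, 2.7], [-0.3, 1.91], [-1.27, 1.3], [0.12, 2.57], [-1.44, 4.58], [0.2, 2.03], [-3.05, 3.05]. Speed limits (rad/s): [2.79, 2.79, 3.14, 3.14, 3.14, 3.14, 3.14].

## Interface

Orientations are given as a 3x3 rotation matrix whose columns are the frame's x, y, z axes.
In Python, from cell import * gives the robot as it stands.
- The arm moves only by the tool arm_command, never from a script. Its argument "plan" is a list of rows, each a list of 3 entries, a list of its own where there are three numbers: the shift along the world's x, y, z in mm, then the turn, a rotation vector about the world's x, y, z in degrees, then the opening, from -1 (shut) to 1 (fully open). A call has exactly 10 rows; each row shifts and turns the commanded pose from where the row before left it; what a row does not reach is not made up. A row lasts 1/10 s, in which the tool goes at most 50 mm and 8.59 degrees, less where a joint would pass 70% of its speed; a pose out of reach is approached as far as the arm can. A call with a gripper value outside its range is refused whole. The fingers move at their own pace and stop on an object; "grip_force" is the grip in N (left out, the last holds). Time passes only in rows, so rows that do not move let the fingers close, or fill a call up. It gives the time, the measured TCP pose, the force and the opening at its end, in the units of the state.
- observe(): the state, without advancing time (a new reading comes with each control period).
- camera(name): name is "scene" or "top" or "wrist"; returns a dict with "image" (400x640x3 uint8, blue, green, red), "z_map" (400x640 float32, mm along the optical axis (not along the pixel's ray), 0 where there is no reading), "K" (3x3 intrinsics, pixels), "R" (3x3) and "t" (3): a world point X has camera coordinates R X + t. Camera axes: x right, y down, z forward; pixel columns grow to the right and rows downward; lengths in mm; the calibration is good to about 2 mm. A picture is of the moment at which its call begins.
- sign_off(): hands the job in, once; it reports no verdict.
The state is a dict: "time_s": time; "joint_pos": joint angles; "joint_velocities": joint speeds; "joint_torque": joint torques, N m; "tcp_pos": TCP position; "orientation": TCP orientation; "wrist_force": force on the tool from outside, world axes, zero at the start; "ft_torque": the same for the moment, N m; "opening": opening from 0.0 (shut) to 1.0 (fully open).
Only numpy, scipy, OpenCV 4.12 (cv2) and the standard library are available. Lean on these libraries where they do the work, as an engineer would, in place of code of your own. Each camera call takes 0.05 s, during which the arm holds its last target. There are 200 camera calls.

## Task

Make up two class kits from the stock on the bench mat: in the blue tray the clear beaker in the middle compartment with the red-capped and the blue-capped bottle in the end compartments (either way round), and in the yellow tray the measuring cylinder in the middle compartment with the brass cylinder in either end one. Stand each thing upright on its compartment's floor, setting it down rather than dropping it, and leave the green-capped bottle and the aluminium cylinder where they are.

Things in the scene. Friction and masses are not known exactly. Their poses are not given: they have to be found in the camera images.
- tray_blue: Loose blue plastic kit tray, 350 g, 72 mm (x) by 196 mm (y) plus an 18 mm tab at each y end. Three compartments in a row along its y, centred at y = -64, 0, +64 mm, x = 0, each 60 (y) by 64 mm (x) inside, room for one thing. Walls and dividers 4 mm thick, tops 20 mm, inner floor 3 mm above the underside. Long side roughly along world y, within 0.25 rad. Origin: centre of the underside.
- tray_yellow: Loose yellow plastic kit tray, 350 g, 72 mm (x) by 196 mm (y) plus an 18 mm tab at each y end. Three compartments in a row along its y, centred at y = -64, 0, +64 mm, x = 0, each 60 (y) by 64 mm (x) inside, room for one thing. Walls and dividers 4 mm thick, tops 20 mm, inner floor 3 mm above the underside. Long side roughly along world y, within 0.25 rad. Origin: centre of the underside.
- beaker: Small clear plastic beaker with blue graduation marks and a little pouring lip, open at the top: 44 mm outside diameter (rim bead 47 mm), 62 mm tall, wall 2 mm, about 45 g. Stands upright in the stock at the start. Origin: centre of its underside; z up.
- bottle_red: Dropper bottle of white plastic with a red screw cap, red pointed dropper tip and red label band: body 38 mm diameter up to 56 mm high, cap 26 mm diameter above it, 92 mm tall over all, about 60 g. Stands upright in the stock at the start. Origin: centre of its underside; z up.
- bottle_blue: Dropper bottle of white plastic with a blue screw cap, blue pointed dropper tip and blue label band: body 38 mm diameter up to 56 mm high, cap 26 mm diameter above it, 92 mm tall over all, about 60 g. Stands upright in the stock at the start. Origin: centre of its underside; z up.
- bottle_green: Dropper bottle of white plastic with a green screw cap, green pointed dropper tip and green label band: body 38 mm diameter up to 56 mm high, cap 26 mm diameter above it, 92 mm tall over all, about 60 g. Stands upright in the stock at the start. Origin: centre of its underside; z up. Not wanted in either kit: it stays in the stock.
- measuring_cylinder: Measuring cylinder: clear tube 24 mm outside diameter with blue graduation marks, open at the top, on a round blue foot 44 mm diameter and 7 mm thick (flaring into the tube up to 14 mm); 115 mm tall, about 70 g. Stands upright in the stock at the start; may be gripped round the tube. Origin: centre of the underside of its foot; z up.
- brass_cylinder: Yellow brass density specimen: a solid cylinder 30 mm diameter, 60 mm tall, with a small eye on top reaching 71 mm, about 350 g. Stands upright in the stock at the start. Origin: centre of its underside; z up.
- aluminium_cylinder: Silver-grey aluminium density specimen: a solid cylinder 30 mm diameter, 60 mm tall, with a small eye on top reaching 71 mm, about 115 g. Stands upright in the stock at the start. Origin: centre of its underside; z up. Not wanted in either kit: it stays in the stock.

How it is judged (in metres and radians):
At the end, for the whole second after the job is handed in: The five things stand in their own tray and compartment: upright (0.1 rad), on its floor (within 5 mm), centre within 30 mm across the tray and 25 mm along it of the compartment's, at rest, released; trays level; green-capped bottle and aluminium cylinder moved under 25 mm, not tipped (x of beaker in the frame of tray_blue between -0.03 and 0.03 m and z of beaker in the frame of tray_blue between -0.002 and 0.008 m and angle between each of beaker, bottle_red, bottle_blue, measuring_cylinder, brass_cylinder's own z axis and vertical below 0.1 rad and linear speed of each of beaker, bottle_red, bottle_blue, measuring_cylinder, brass_cylinder below 0.02 m/s and contact force between the fingers and beaker below 0.05 N and y of beaker in the frame of tray_blue between -0.025 and 0.025 m and x of bottle_red in the frame of tray_blue between -0.03 and 0.03 m and z of bottle_red in the frame of tray_blue between -0.002 and 0.008 m and contact force between the fingers and bottle_red below 0.05 N and (y of bottle_red in the frame of tray_blue between 0.039 and 0.089 m or y of bottle_red in the frame of tray_blue between -0.089 and -0.039 m) and x of bottle_blue in the frame of tray_blue between -0.03 and 0.03 m and z of bottle_blue in the frame of tray_blue between -0.002 and 0.008 m and contact force between the fingers and bottle_blue below 0.05 N and (y of bottle_blue in the frame of tray_blue between 0.039 and 0.089 m or y of bottle_blue in the frame of tray_blue between -0.089 and -0.039 m) and x of measuring_cylinder in the frame of tray_yellow between -0.03 and 0.03 m and z of measuring_cylinder in the frame of tray_yellow between -0.002 and 0.008 m and contact force between the fingers and measuring_cylinder below 0.05 N and y of measuring_cylinder in the frame of tray_yellow between -0.025 and 0.025 m and x of brass_cylinder in the frame of tray_yellow between -0.03 and 0.03 m and z of brass_cylinder in the frame of tray_yellow between -0.002 and 0.008 m and contact force between the fingers and brass_cylinder below 0.05 N and (y of brass_cylinder in the frame of tray_yellow between 0.039 and 0.089 m or y of brass_cylinder in the frame of tray_yellow between -0.089 and -0.039 m) and angle between each of tray_blue, tray_yellow's own z axis and vertical below 0.06 rad and height (world z) of each of tray_blue, tray_yellow below 0.005 m and distance of each of bottle_green, aluminium_cylinder from where it was at the start of the episode below 0.025 m and angle between each of bottle_green, aluminium_cylinder's own z axis and vertical below 0.15 rad); the robot touches nothing.
It fails at once if a thing for the kits is dropped or knocked flying (over 0.8 m/s while the fingers do not hold it) ((contact force between the fingers and beaker below 0.05 N and linear speed of beaker above 0.8 m/s) or (contact force between the fingers and bottle_red below 0.05 N and linear speed of bottle_red above 0.8 m/s) or (contact force between the fingers and bottle_blue below 0.05 N and linear speed of bottle_blue above 0.8 m/s) or (contact force between the fingers and measuring_cylinder below 0.05 N and linear speed of measuring_cylinder above 0.8 m/s) or (contact force between the fingers and brass_cylinder below 0.05 N and linear speed of brass_cylinder above 0.8 m/s)).
It fails at once if the green-capped bottle or the aluminium cylinder is moved by more than 30 mm (distance of any of bottle_green, aluminium_cylinder from where it was at the start of the episode above 0.03 m).
It also fails if it takes over 96 s, if anything falls off the work surface, if the arm or the gripper's body presses on something with over 40 N, if the wrist force passes 120 N, or if a joint passes its speed limit or range.

## Working session

There is one attempt and no reset: what is moved stays moved. The work goes in short steps, Python scripts to look and compute and a tool call to move; the robot and the scene stay as the last step left them, time stands still between calls to the robot, and variables do not carry over. Pictures are saved under pics/ and viewed, about 12 in all and at most 16, crops included, and the job is handed in when it is done.

Besides the shell and the picture viewer there is one more tool, called after "Request:" as a command line: name --argument value ..., lists and objects as JSON in quotes. arm_command: Moves the arm, as the interface text tells. Its arguments: {"type":"object","properties":{"plan":{"type":"array","items":{"type":"array"}},"grip_force":{"type":"number"}},"required":["plan"]}

```bash
ls; mkdir -p pics; python3 - <<'E'
from cell import *
import cv2,numpy as np
s=observe();print(s)
for n in("top","scene"):
    c=camera(n);cv2.imwrite(f"pics/{n}0.png",c["image"]);np.savez(f"{n}0.npz",**c);print(n,c["K"].tolist(),np.round(c["R"],4).tolist(),c["t"])
E
```

```text
pics
{'time_s': 0.0, 'joint_pos': array([ 1.24027602,  0.31173323,  0.01398709,  1.51307054, -0.00442993,
        1.31917805, -0.02719091]), 'joint_velocities': array([-0.00094779, -0.00107316, -0.00103981,  0.00121963, -0.00038059,
       -0.00137349, -0.00063995]), 'joint_torque': array([ 3.47944069e-05, -3.79910624e+01,  1.45753683e-01, -2.30591047e+01,
        1.22900336e-02,  1.36753719e-02,  7.19684920e-06]), 'tcp_pos': array([ 156.44337844, -526.4379298 ,  196.51153932]), 'orientation': array([[-7.34983679e-04,  2.84900280e-01, -9.58556879e-01],
       [ 2.24076046e-03, -9.58554262e-01, -2.84901220e-01],
       [-9.99997219e-01, -2.35729410e-03,  6.61284569e-05]]), 'wrist_force': array([ 0.21911615, -0.48778423, -0.2316195 ]), 'ft_torque': array([ 0.00316913, -0.02983911,  0.00435279]), 'opening': 1.0015956228959397}
top [[496.1423260171614, 0.0, 310.6332954751224], [0.0, 496.1423260171614, 205.09540778606336], [0.0, 0.0, 1.0]] [[-0.0038, -1.0, 0.0022], [-0.9954, 0.0035, -0.0958], [0.0958, -0.0025, -0.9954]] [ -10.5136604   539.88154675 1139.165618  ]
scene [[372.48266442767516, 0.0, 318.5975597028572], [0.0, 372.48266442767516, 193.7945253617025], [0.0, 0.0, 1.0]] [[0.2627, 0.9648, -0.0138], [0.6771, -0.1944, -0.7097], [-0.6874, 0.1771, -0.7043]] [-145.32949994 -320.07866544 1225.23097214]
```

View pics/top0.png

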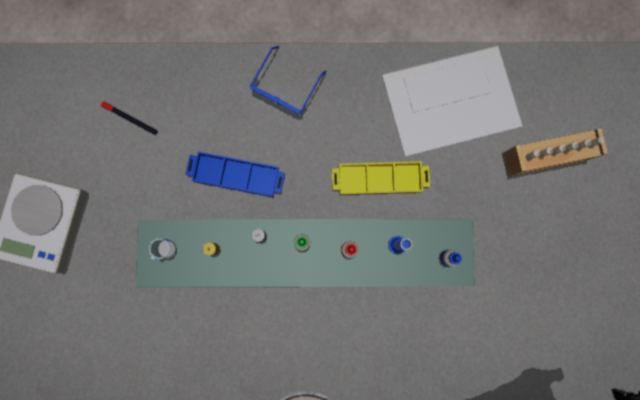

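View pics/scene0.png

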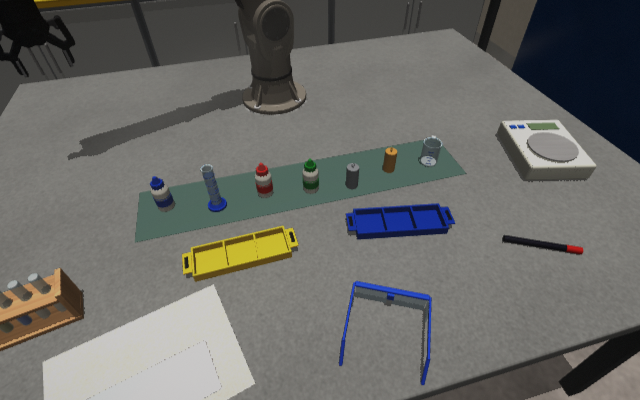

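The top view shows, left to right (u,v): beaker (162,249), brass (210,249), aluminium (259,236), green (302,242), red (350,250), measuring cylinder (400,245) and blue bottle (452,258). The blue tray is at (236,174) and the yellow one at (381,178).

```bash
cat > h.py <<'E'
import numpy as np,cv2
def load(n): return dict(np.load(n+".npz"))
def ray(c,uv,z):
    uv=np.atleast_2d(uv).astype(float); R,t=c["R"],c["t"]
    d=np.c_[uv,np.ones(len(uv))]@np.linalg.inv(c["K"]).T@R; o=-R.T@t
    return o+d*((z-o[2])/d[:,2])[:,None]
def cloud(c):
    v,u=np.mgrid[:400,:640]; z=c["z_map"].reshape(-1)
    p=np.c_[u.ravel(),v.ravel(),np.ones(u.size)]@np.linalg.inv(c["K"]).T*z[:,None]
    return ((p-c["t"])@c["R"]).reshape(400,640,3)
E
python3 - <<'E'
from h import *
np.set_printoptions(precision=1,suppress=True)
c=load("top0");W=cloud(c);hsv=cv2.cvtColor(c["image"],cv2.COLOR_BGR2HSV)
print("table z",np.median(W[300:380,100:300,2]))
for n,u,v,h in[("beaker",162,249,62),("brass",210,249,60),("alu",259,236,60),("green",302,242,80),("red",350,250,80),("mcyl",400,245,115),("blue",452,258,80)]:
    r=W[v-18:v+19,u-20:u+21];z=r[...,2]
    for lo in (5,25,45,65):
        p=r[(z>lo)&(c["z_map"][v-18:v+19,u-20:u+21]>0)]
        if len(p)>5:
            (a,b),rad=cv2.minEnclosingCircle(p[:,:2].astype(np.float32));print(n,lo,len(p),"max z %.0f"%p[:,2].max(),np.array([a,b,rad]),p.mean(0))
H=hsv[...,0];S=hsv[...,1]
for n,lo,hi,box in[("blue",110,130,(140,210,180,295)),("yel",22,38,(150,205,325,440))]:
    m=((H>lo)&(H<hi)&(S>150)).astype(np.uint8);k=np.zeros_like(m);k[box[0]:box[1],box[2]:box[3]]=m[box[0]:box[1],box[2]:box[3]]
    vu=np.argwhere(k)[:,::-1];p=ray(c,vu,20)[:,:2].astype(np.float32);print(n,len(p),cv2.minAreaRect(p))
    q=W[k>0];print(" depth med",np.median(q[:,2]),cv2.minAreaRect(q[q[:,2]>12][:,:2].astype(np.float32)))
# foot of cylinder & beaker from blue mask
s=load("scene0")
for cc,nm,(v0,v1,u0,u1) in[(c,"top",(232,258,385,416)),(s,"scene",(192,216,200,232))]:
    hs=cv2.cvtColor(cc["image"],cv2.COLOR_BGR2HSV);m=((hs[...,0]>105)&(hs[...,0]<130)&(hs[...,1]>170)).astype(np.uint8)
    k=np.zeros_like(m);k[v0:v1,u0:u1]=m[v0:v1,u0:u1];p=ray(cc,np.argwhere(k)[:,::-1],7)[:,:2].astype(np.float32);print("foot",nm,len(p),cv2.minEnclosingCircle(p))
big=[cv2.resize(c["image"][220:290,135:300],None,fx=4.8,fy=4.8,interpolation=cv2.INTER_CUBIC),]
cv2.imwrite("pics/z1.png",big[0])
W2=cloud(s)
for n,u,v in[("beaker",430,152),("brass",390,160),("alu",352,176),("green",311,178),("red",263,180),("mcyl",211,187),("blue",161,193)]:
    r=W2[v-25:v+25,u-16:u+17].reshape(-1,3);
    for lo in (5,45,65):
        p=r[(r[:,2]>lo)&(r[:,2]<125)]
        if len(p)>5:
            (a,b),rad=cv2.minEnclosingCircle(p[:,:2].astype(np.float32));print("S",n,lo,len(p),"max z %.0f"%p[:,2].max(),np.array([a,b,rad]))
E
```

```text
table z 1.0309005779699592
beaker 5 467 max z 72 [439.3 337.4  60.7] [439.  333.3  33.7]
beaker 25 267 max z 72 [436.9 331.   26. ] [438.9 331.8  51.5]
beaker 45 178 max z 72 [436.9 331.   26. ] [437.9 332.7  59.6]
beaker 65 33 max z 72 [436.5 330.1  24.8] [437.4 332.3  66.6]
brass 5 268 max z 72 [436.4 222.4  58.3] [436.7 218.2  39.1]
brass 25 172 max z 72 [437.6 217.9  15.2] [437.8 215.7  56.8]
brass 45 148 max z 72 [437.6 218.1  15. ] [437.9 217.1  60.4]
brass 65 6 max z 72 [439.9 219.7   4.7] [439.2 218.7  69.1]
alu 5 235 max z 71 [468.8 104.4  57.6] [469.1 106.5  39.6]
alu 25 149 max z 71 [468.7 108.2  14.7] [468.4 106.8  58.5]
alu 45 139 max z 71 [468.7 108.2  14.7] [468.4 107.6  60.4]
alu 65 6 max z 71 [462.3 105.6   8.1] [464.5 105.9  67.3]
green 5 274 max z 95 [455.5   6.7  55.5] [452.4   8.2  57.2]
green 25 212 max z 95 [452.4   8.2  18.9] [451.6   8.3  72.2]
green 45 210 max z 95 [452.5   8.6  18.7] [451.7   8.4  72.5]
green 65 132 max z 95 [452.6   9.6  16.2] [451.6   8.6  79.7]
red 5 297 max z 97 [ 433.5 -105.2   62.6] [ 435.8 -100.    55.8]
red 25 230 max z 97 [ 435.5 -
[... 1437 characters left out ...]
74 max z 71 [441.  214.2  16.1]
S brass 45 127 max z 71 [440.3 215.8  15.4]
S alu 5 288 max z 72 [471.5 104.4  16.3]
S alu 45 137 max z 72 [471.  105.   15.9]
S green 5 455 max z 94 [446.7  18.5  35. ]
S green 45 258 max z 94 [457.8   4.7  18.5]
S green 65 126 max z 94 [455.6   6.5  14.3]
S red 5 459 max z 93 [ 440.4 -103.7   19.1]
S red 45 264 max z 93 [ 440.7 -103.4   18.6]
S red 65 132 max z 93 [ 439.2 -103.4   14.3]
S mcyl 5 580 max z 118 [ 449.4 -219.1   21.8]
S mcyl 45 341 max z 118 [ 450.4 -219.6   14.3]
S mcyl 65 273 max z 118 [ 450.4 -219.6   14.3]
S blue 5 542 max z 93 [ 421.1 -334.9   19.5]
S blue 45 310 max z 93 [ 421.5 -335.2   19.2]
S blue 65 152 max z 93 [ 420.3 -335.1   14.6]
```

View pics/z1.png

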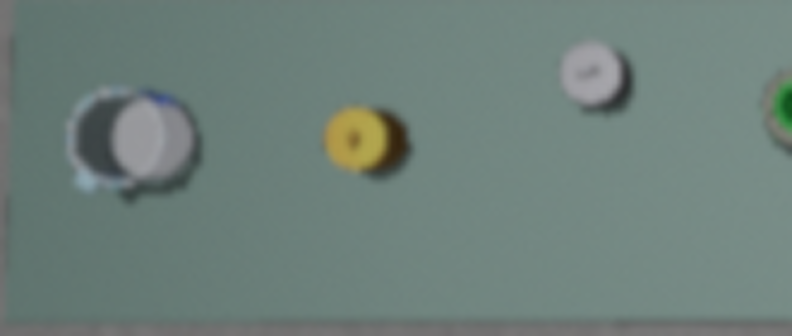

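The crop shows the beaker rim centred near (115,138) in the crop, plus the brass and aluminium tops. The depth heights match the given sizes, and the two views agree to about 4 mm. I'll cross-check the trays from the scene view next.

```bash
python3 - <<'E'
from h import *
for nm in("scene","top"):
    c=load(nm+"0");hs=cv2.cvtColor(c["image"],cv2.COLOR_BGR2HSV);W=cloud(c)
    for n,lo,hi,X,Y in[("blue",105,130,616,168),("yel",20,38,605,-179)]:
        m=(hs[...,0]>lo)&(hs[...,0]<hi)&(hs[...,1]>130)&(abs(W[...,0]-X)<75)&(abs(W[...,1]-Y)<135)
        m=cv2.morphologyEx(m.astype(np.uint8),cv2.MORPH_OPEN,np.ones((2,2)))>0
        q=W[m&(W[...,2]>17)&(W[...,2]<25)];f=W[m&(W[...,2]<14)];r=cv2.minAreaRect(q[:,:2].astype(np.float32))
        print(nm,n,len(q),np.round(r[0],1),np.round(r[1],1),round(r[2],1),"floor",len(f),np.median(f[:,2]).round(1))
E
```

```text
scene blue 692 [620.  166.1] [229.4  72.1] 79.1 floor 2046 3.9
scene yel 821 [ 609.6 -179.3] [ 72.  229.9] 2.0 floor 2279 3.6
top blue 637 [614.5 166. ] [228.1  70.9] 79.1 floor 2005 4.0
top yel 647 [ 604.2 -179.9] [ 70.2 229.4] 1.5 floor 2044 3.8
```

Request:
arm_command --plan '[[[30,20,0],[0,0,7],1],[[30,20,0],[0,0,7],1],[[30,20,0],[0,0,7],1],[[30,20,0],[0,0,7],1],[[30,20,0],[0,0,7],1],[[30,20,0],[0,0,7],1],[[30,20,0],[0,0,7],1],[[30,20,0],[0,0,7],1],[[22,34,0],[0,0,7],1],[[0,0,0],[0,0,7],1]]' --grip_force 40

```text
time_s: 1.1
tcp_pos: [423.7, -325.2, 197.3]
orientation: [[0.003, 0.999, -0.043], [0.006, -0.043, -0.999], [-1.0, 0.002, -0.006]]
wrist_force: [-0.6, 1.1, 0.1]
opening: 1.001
```

```bash
python3 - <<'E'
from cell import *
from h import *
np.set_printoptions(precision=1,suppress=True)
c=camera("wrist");np.savez("w1.npz",**c);s=observe();print(s["tcp_pos"],s["joint_velocities"],s["joint_pos"])
cv2.imwrite("pics/w1.png",c["image"])
W=cloud(c);g=W[(W[...,2]>65)&(W[...,2]<100)&(abs(W[...,0]-418)<60)&(abs(W[...,1]+333)<60)];print(len(g),g.mean(0) if len(g) else 0,cv2.minEnclosingCircle(g[:,:2].astype(np.float32)))
E
```

```text
[ 421.2 -328.9  197.2] [ 0.   0.   0.1 -0.   0.   0.  -0.2] [ 0.9  0.3 -0.4  1.5  0.1  1.3  0.5]
499 [ 416.8 -332.1   80.3] ((416.6212463378906, -334.48931884765625), 14.213374137878418)
```

View pics/w1.png

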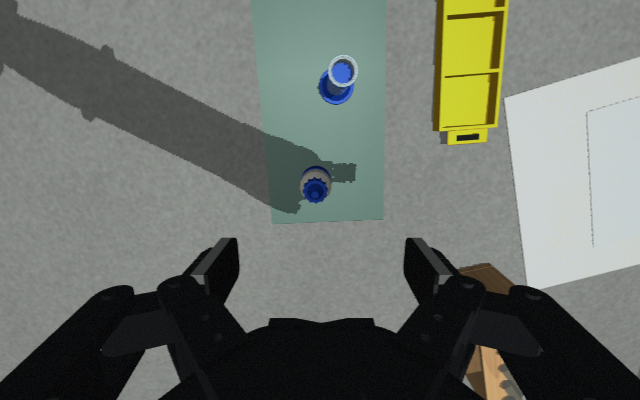

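The wrist view shows the blue bottle at (316,185), centred between the jaws. The arm is settling onto its target at (418,-333). Descending.

Request:
arm_command --plan '[[[0,0,-35],[0,0,0],1],[[0,0,-35],[0,0,0],1],[[0,0,-35],[0,0,2],1],[[0,0,-33],[0,0,0],1],[[0,0,-20],[0,0,0],1],[[0,0,-13],[0,0,0],1],[[0,0,0],[0,0,0],1],[[0,0,0],[0,0,0],1],[[0,0,0],[0,0,0],-1],[[0,0,0],[0,0,0],-1]]' --grip_force 40

```text
time_s: 2.15
tcp_pos: [419.7, -334.0, 28.0]
orientation: [[0.002, 1.0, -0.026], [-0.002, -0.026, -1.0], [-1.0, 0.002, 0.002]]
wrist_force: [0.0, -1.6, 0.2]
opening: 0.69
```

Request:
arm_command --plan '[[[0,0,0],[0,0,0],-1],[[0,0,0],[0,0,0],-1],[[0,0,0],[0,0,0],-1],[[0,0,0],[0,0,0],-1],[[0,0,5],[0,0,0],-1],[[0,0,10],[0,0,0],-1],[[0,0,15],[0,0,0],-1],[[0,0,20],[0,0,0],-1],[[0,0,25],[0,0,0],-1],[[0,0,25],[0,0,0],-1]]'

```text
time_s: 3.15
tcp_pos: [418.6, -332.9, 127.8]
orientation: [[-0.0, 1.0, -0.025], [0.0, -0.025, -1.0], [-1.0, -0.0, -0.0]]
wrist_force: [0.4, -0.7, -1.6]
opening: 0.282
```

```bash
python3 - <<'E'
from cell import *
import cv2,numpy as np
c=camera("scene");s=observe();print(s["tcp_pos"],s["opening"])
w=camera("wrist")["image"]
a=cv2.resize(c["image"][60:260,60:320],None,fx=2,fy=2);b=cv2.resize(w[100:400,190:450],(347,400));cv2.imwrite("pics/s2.png",np.hstack([a[:,:450],b]))
E
```

```text
[ 421.57056526 -334.92409387  132.63541252] 0.2784350719781909
```

View pics/s2.png

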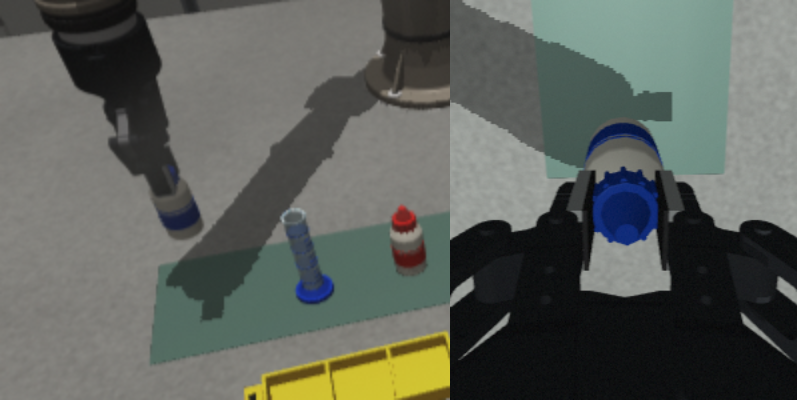

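The bottle hangs upright, with the jaws on its cap rather than its body. I'll measure where its base is relative to the TCP before placing.

```bash
cat > held.py <<'E'
from cell import *
from h import *
import sys
np.set_printoptions(precision=1,suppress=True)
# points of the held object: within r of the TCP axis, below TCP+15
def held(r=30,cams=("scene",)):
    for n in cams:
        c=camera(n);s=observe();T=s["tcp_pos"];W=cloud(c)
        p=W[(np.hypot(W[...,0]-T[0]-(2 if n=="scene" else 0),W[...,1]-T[1])<r)&(W[...,2]>T[2]-110)&(W[...,2]<T[2]+10)]
        print(n,"tcp",T,"open %.3f"%s["opening"],"n",len(p),"lowest rel tcp",np.percentile(p[:,2],[0,2,5])-T[2])
        lo=p[:,2].min()
        for a in range(0,60,12):
            q=p[(p[:,2]>lo+a)&(p[:,2]<lo+a+12)]
            if len(q)>3:print("  z+%d"%a,"xy-tcp",q[:,:2].min(0)-T[:2],q[:,:2].max(0)-T[:2],len(q))
if __name__=="__main__": held()
E
python3 held.py
```

```text
scene tcp [ 420.2 -334.1  128.8] open 0.286 n 239 lowest rel tcp [-25.1 -23.3 -22. ]
  z+0 xy-tcp [ -4.3 -18.5] [20.9 16.1] 70
  z+12 xy-tcp [ -2.7 -19.3] [20.9 16.7] 84
  z+24 xy-tcp [  2.2 -19.6] [22.8 16.6] 84
```

Request:
arm_command --plan '[[[20,0,5],[0,0,0],-1],[[38,5,5],[0,0,0],-1],[[42,20,0],[0,0,0],-1],[[42,25,0],[0,0,0],-1],[[38,30,0],[0,0,0],-1],[[31,35,0],[0,0,-1.5],-1],[[0,42,0],[0,0,-2],-1],[[0,45,0],[0,0,-2],-1],[[0,45,0],[0,0,-2],-1],[[0,45,0],[0,0,-2],-1]]'

```text
time_s: 4.3
tcp_pos: [628.4, -39.4, 134.7]
orientation: [[-0.003, 0.982, -0.191], [0.0, -0.191, -0.982], [-1.0, -0.003, 0.0]]
wrist_force: [0.1, 0.6, -1.0]
opening: 0.286
```

Request:
arm_command --plan '[[[0,45,0],[0,0,0],-1],[[0,45,0],[0,0,0],-1],[[0,45,0],[0,0,0],-1],[[0,45,0],[0,0,0],-1],[[0,40,0],[0,0,0],-1],[[0,30,0],[0,0,0],-1],[[0,15,-10],[0,0,0],-1],[[0,5,-20],[0,0,0],-1],[[0,0,-20],[0,0,0],-1],[[0,0,-20],[0,0,0],-1]]'

```text
time_s: 5.3
tcp_pos: [629.0, 226.7, 63.7]
orientation: [[-0.002, 0.982, -0.191], [-0.003, -0.191, -0.982], [-1.0, -0.002, 0.003]]
wrist_force: [0.1, -0.6, -0.6]
opening: 0.284
```

```bash
python3 - <<'E'
from cell import *
from h import *
from held import held
held()
s=camera("scene")["image"];w=camera("wrist")["image"]
a=s[100:300,290:540];cv2.imwrite("pics/s3.png",np.hstack([cv2.resize(a,(400,320)),cv2.resize(w,(400,320))]))
E
```

```text
scene tcp [626.4 225.1  59.4] open 0.282 n 470 lowest rel tcp [-59.  -57.7 -57.3]
  z+0 xy-tcp [-27.2 -22.4] [24.6 29.1] 278
  z+12 xy-tcp [-14.2 -29.4] [ 10.8 -24.1] 12
  z+36 xy-tcp [ -7.  -19.7] [20.1 14.4] 58
  z+48 xy-tcp [ -7.6 -20. ] [20.9 11. ] 68
```

View pics/s3.png

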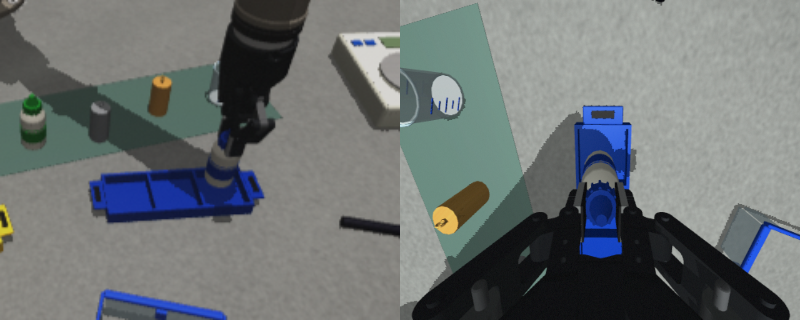

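The scene view shows the bottle over the far-right compartment of the blue tray (left panel, about (222,165)). Lowering it slowly.

Request:
arm_command --plan '[[[0,0,-10],[0,0,0],-1],[[0,0,-10],[0,0,0],-1],[[0,0,-8],[0,0,0],-1],[[0,0,-4],[0,0,0],-1],[[0,0,-2],[0,0,0],-1],[[0,0,-2],[0,0,0],-1],[[0,0,-1],[0,0,0],-1],[[0,0,0],[0,0,0],-1],[[0,0,0],[0,0,0],-1],[[0,0,0],[0,0,0],-1]]'

```text
time_s: 6.45
tcp_pos: [629.9, 229.1, 30.3]
orientation: [[0.001, 0.982, -0.19], [0.001, -0.19, -0.982], [-1.0, 0.001, -0.001]]
wrist_force: [-0.8, 0.1, 3.2]
opening: 0.281
```

```bash
python3 -c "
from held import held;held()"
```

```text
scene tcp [630.  229.1  30.3] open 0.284 n 318 lowest rel tcp [-29.4 -28.7 -28.3]
  z+0 xy-tcp [-25.5 -26.2] [22.2 29.5] 159
  z+12 xy-tcp [ -9.8 -21.3] [18.3 30. ] 66
  z+24 xy-tcp [ -8.1 -22. ] [19.3  9.4] 70
  z+36 xy-tcp [ -9.5 -20.7] [18.7  8.4] 22
```

Contact felt (about +4 N) at TCP z 30.3. I'll release, go up and over to the beaker.

Request:
arm_command --plan '[[[0,0,0],[0,0,0],1],[[0,0,0],[0,0,0],1],[[0,0,0],[0,0,0],1],[[0,0,0],[0,0,0],1],[[0,0,0],[0,0,0],1],[[0,0,15],[0,0,0],1],[[0,0,30],[0,0,0],1],[[0,0,40],[0,0,0],1],[[0,0,25],[0,0,0],1],[[-20,10,0],[0,0,2],1]]'

```text
time_s: 7.5
tcp_pos: [615.9, 237.6, 146.3]
orientation: [[0.013, 0.987, -0.16], [0.003, -0.161, -0.987], [-1.0, 0.013, -0.005]]
wrist_force: [-0.7, -0.1, -0.3]
opening: 1.001
```

Request:
arm_command --plan '[[[-35,18,0],[0,0,2],1],[[-35,18,0],[0,0,2],1],[[-35,18,0],[0,0,2],1],[[-35,18,0],[0,0,2],1],[[-31,18,0],[0,0,1],1],[[0,0,0],[0,0,0],1],[[0,0,0],[0,0,0],1],[[0,0,0],[0,0,0],1],[[0,0,0],[0,0,0],1],[[0,0,0],[0,0,0],1]]'

```text
time_s: 8.5
tcp_pos: [439.8, 327.8, 139.5]
orientation: [[0.0, 1.0, -0.002], [-0.0, -0.002, -1.0], [-1.0, 0.0, 0.0]]
wrist_force: [-0.3, -0.3, -0.8]
opening: 0.998
```

```bash
python3 - <<'E'
from cell import *
from h import *
np.set_printoptions(precision=1,suppress=True)
c=camera("scene");W=cloud(c);s=observe();print(s["tcp_pos"],s["opening"])
p=W[(W[...,2]>50)&(W[...,2]<100)&(abs(W[...,0]-632)<35)&(abs(W[...,1]-229)<35)]
for a,b in((50,62),(65,80),(80,100)):
    q=p[(p[:,2]>a)&(p[:,2]<b)];print(a,len(q),cv2.minEnclosingCircle(q[:,:2].astype(np.float32)) if len(q) else "",p[:,2].max())
w=camera("wrist");np.savez("w2.npz",**w);cv2.imwrite("pics/s4.png",np.hstack([cv2.resize(c["image"][90:290,300:500],(400,400)),cv2.resize(w["image"],(400,400))]))
E
```

```text
[439.6 328.  139.5] 0.9995985895857087
50 84 ((631.5562744140625, 224.99024963378906), 18.622852325439453) 96.48794065652109
65 101 ((630.0409545898438, 225.740234375), 16.374895095825195) 96.48794065652109
80 95 ((629.2080688476562, 226.09056091308594), 13.753609657287598) 96.48794065652109
```

View pics/s4.png

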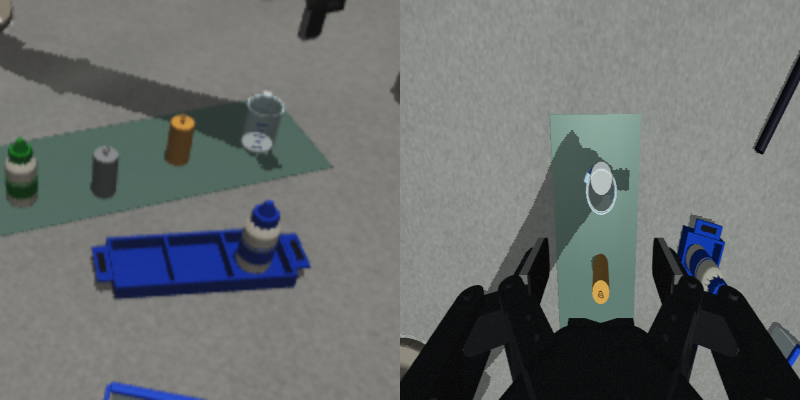

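The blue bottle stands upright in its end compartment at (258,240), and the beaker is centred between the jaws at (600,190). Now to grasp the beaker.

Request:
arm_command --plan '[[[0,1,-30],[0,0,0],1],[[0,1,-35],[0,0,0],1],[[0,0,-30],[0,0,0],1],[[0,0,-18],[0,0,0],1],[[0,0,-8],[0,0,0],1],[[0,0,0],[0,0,0],1],[[0,0,0],[0,0,0],-1],[[0,0,0],[0,0,0],-1],[[0,0,0],[0,0,0],-1],[[0,0,0],[0,0,0],-1]]' --grip_force 25

```text
time_s: 9.6
tcp_pos: [439.6, 331.6, 20.0]
orientation: [[0.002, 1.0, 0.001], [0.002, 0.001, -1.0], [-1.0, 0.002, -0.002]]
wrist_force: [0.4, -1.2, 5.0]
opening: 0.491
```

Request:
arm_command --plan '[[[0,0,0],[0,0,0],-1],[[0,0,0],[0,0,0],-1],[[0,0,5],[0,0,0],-1],[[0,0,10],[0,0,0],-1],[[0,0,20],[0,0,0],-1],[[0,0,25],[0,0,0],-1],[[0,0,20],[0,0,0],-1],[[0,0,0],[0,0,0],-1],[[0,0,0],[0,0,0],-1],[[0,0,0],[0,0,0],-1]]'

```text
time_s: 10.6
tcp_pos: [437.9, 329.9, 97.4]
orientation: [[-0.002, 1.0, 0.001], [-0.002, 0.001, -1.0], [-1.0, -0.002, 0.002]]
wrist_force: [-0.6, 0.1, -0.9]
opening: 0.494
```

```bash
python3 -c "
from held import held;held()"
```

```text
scene tcp [437.8 329.9  97.2] open 0.490 n 435 lowest rel tcp [-100.1  -98.2  -97.7]
  z+0 xy-tcp [-26.8 -29.3] [31.5 28.9] 260
```

The opening (0.49, about 44 mm) confirms the beaker is held. Carrying it to the middle compartment.

Request:
arm_command --plan '[[[10,-15,20],[0,0,0],-1],[[10,-30,15],[0,0,-2],-1],[[15,-35,0],[0,0,-2],-1],[[25,-35,0],[0,0,-2],-1],[[35,-30,0],[0,0,-2],-1],[[35,-18.5,0],[0,0,-2],-1],[[30,0,0],[0,0,-1],-1],[[15,0,0],[0,0,0],-1],[[4.5,0,-10],[0,0,0],-1],[[0,0,-25],[0,0,0],-1]]'

```text
time_s: 11.65
tcp_pos: [619.7, 168.2, 98.9]
orientation: [[0.003, 0.982, -0.19], [0.002, -0.19, -0.982], [-1.0, 0.003, -0.002]]
wrist_force: [-0.3, -0.1, -1.1]
opening: 0.493
```

Request:
arm_command --plan '[[[0,0,-25],[0,0,0],-1],[[0,0,-20],[0,0,0],-1],[[0,0,-10],[0,0,0],-1],[[0,0,0],[0,0,0],-1],[[0,0,0],[0,0,0],-1],[[0,0,0],[0,0,0],-1],[[0,0,0],[0,0,0],-1],[[0,0,0],[0,0,0],-1],[[0,0,0],[0,0,0],-1],[[0,0,0],[0,0,0],-1]]'

```text
time_s: 12.65
tcp_pos: [618.3, 167.3, 43.8]
orientation: [[0.0, 0.982, -0.19], [0.0, -0.19, -0.982], [-1.0, 0.0, -0.0]]
wrist_force: [-0.3, -0.1, 0.1]
opening: 0.49
```

```bash
python3 - <<'E'
from cell import *
import cv2,numpy as np
s=camera("scene")["image"];w=camera("wrist")["image"];print(observe()["tcp_pos"])
cv2.imwrite("pics/s5.png",np.hstack([cv2.resize(s[120:280,320:480],(400,400)),cv2.resize(w,(400,400))]))
E
```

```text
[618.21897763 167.29130917  43.68860604]
```

View pics/s5.png

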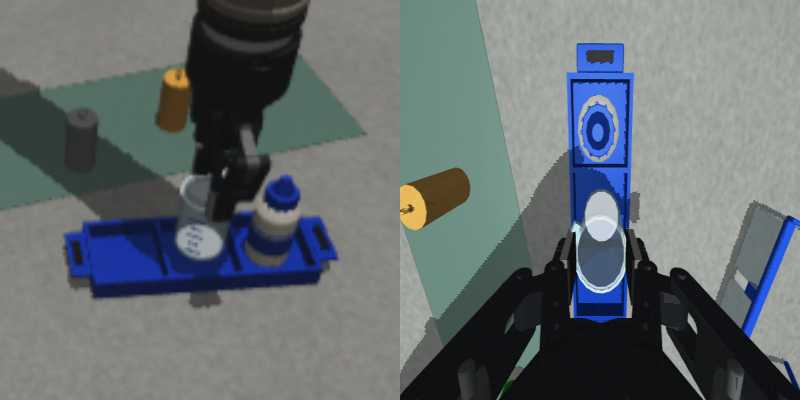

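The beaker is over the middle compartment, with its base disc at (198,240) in the left panel. Lowering and releasing.

Request:
arm_command --plan '[[[0,0,-8],[0,0,0],-1],[[0,0,-6],[0,0,0],-1],[[0,0,-4],[0,0,0],-1],[[0,0,-2],[0,0,0],-1],[[0,0,-1],[0,0,0],-1],[[0,0,-1],[0,0,0],-1],[[0,0,-0.5],[0,0,0],-1],[[0,0,0],[0,0,0],-1],[[0,0,0],[0,0,0],-1],[[0,0,0],[0,0,0],-1]]'

```text
time_s: 13.75
tcp_pos: [617.7, 167.4, 23.0]
orientation: [[-0.0, 0.982, -0.19], [-0.0, -0.19, -0.982], [-1.0, -0.0, 0.0]]
wrist_force: [-4.2, -1.4, 8.9]
opening: 0.488
```

Request:
arm_command --plan '[[[0,0,1.5],[0,0,0],1],[[0,0,0],[0,0,0],1],[[0,0,0],[0,0,0],1],[[0,0,0],[0,0,0],1],[[0,0,0],[0,0,0],1],[[0,0,15],[0,0,0],1],[[0,0,35],[0,0,0],1],[[0,0,40],[0,0,0],1],[[0,0,20],[0,0,0],1],[[-20,-20,0],[0,0,1],1]]'

```text
time_s: 14.75
tcp_pos: [602.5, 152.5, 138.6]
orientation: [[0.012, 0.986, -0.168], [0.007, -0.168, -0.986], [-1.0, 0.011, -0.009]]
wrist_force: [-0.2, -0.4, -0.2]
opening: 1.004
```

Request:
arm_command --plan '[[[-25,-35,0],[0,0,2],1],[[-30,-40,0],[0,0,2],1],[[-30,-40,0],[0,0,2],1],[[-30,-40,0],[0,0,2],1],[[-24.5,-40,0],[0,0,2],1],[[-15,-30,0],[0,0,0],1],[[-5,-24,0],[0,0,0],1],[[0,0,0],[0,0,0],1],[[0,0,0],[0,0,0],1],[[0,0,0],[0,0,0],1]]'

```text
time_s: 15.75
tcp_pos: [439.5, -100.0, 133.2]
orientation: [[0.001, 1.0, 0.004], [0.001, 0.004, -1.0], [-1.0, 0.001, -0.001]]
wrist_force: [0.2, 0.2, -0.4]
opening: 1.003
```

```bash
python3 - <<'E'
from cell import *
from h import *
np.set_printoptions(precision=1,suppress=True)
c=camera("scene");w=camera("wrist");s=observe();print(s["tcp_pos"],s["opening"])
W=cloud(w);g=W[(W[...,2]>65)&(W[...,2]<100)&(abs(W[...,0]-438)<40)&(abs(W[...,1]+102)<45)];print(len(g),cv2.minEnclosingCircle(g[:,:2].astype(np.float32)) if len(g) else 0)
cv2.imwrite("pics/s6.png",np.hstack([cv2.resize(c["image"][120:280,320:480],(400,400)),cv2.resize(w["image"],(400,400))]))
E
```

```text
[ 439.3 -100.   132.9] 0.998910261949376
796 ((436.66192626953125, -102.34487915039062), 14.330623626708984)
```

View pics/s6.png

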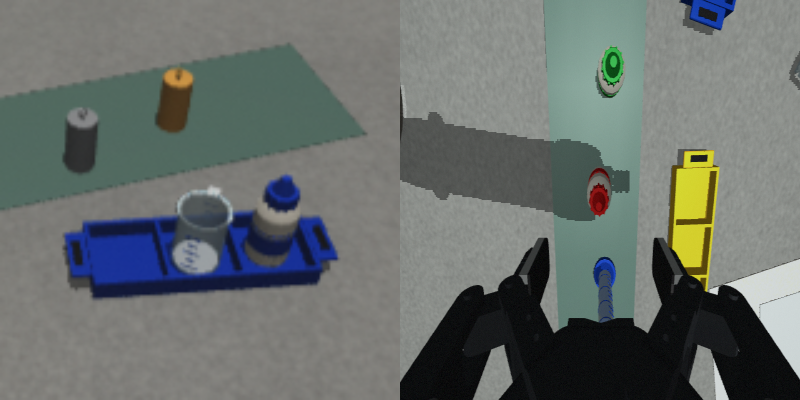

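The beaker is upright in the middle compartment at (200,235), and the red bottle is aligned at (598,190). Grasping the red bottle.

Request:
arm_command --plan '[[[-1,-1,-25],[0,0,0],1],[[0,-1,-30],[0,0,0],1],[[0,0,-28],[0,0,0],1],[[0,0,-15],[0,0,0],1],[[0,0,-8],[0,0,0],1],[[0,0,0],[0,0,0],1],[[0,0,0],[0,0,0],-1],[[0,0,0],[0,0,0],-1],[[0,0,0],[0,0,0],-1],[[0,0,0],[0,0,0],-1]]' --grip_force 40

```text
time_s: 16.85
tcp_pos: [438.2, -103.9, 27.2]
orientation: [[0.001, 1.0, 0.001], [-0.0, 0.001, -1.0], [-1.0, 0.001, 0.0]]
wrist_force: [0.4, 0.3, 1.4]
opening: 0.337
```

Request:
arm_command --plan '[[[0,0,0],[0,0,0],-1],[[0,0,0],[0,0,0],-1],[[0,0,0],[0,0,0],-1],[[0,0,5],[0,0,0],-1],[[0,0,10],[0,0,0],-1],[[0,0,20],[0,0,0],-1],[[0,0,25],[0,0,0],-1],[[0,0,20],[0,0,0],-1],[[0,0,0],[0,0,0],-1],[[0,0,0],[0,0,0],-1]]'

```text
time_s: 17.85
tcp_pos: [437.8, -103.8, 106.9]
orientation: [[0.001, 1.0, 0.001], [-0.0, 0.001, -1.0], [-1.0, 0.001, 0.0]]
wrist_force: [-0.1, -0.6, -0.3]
opening: 0.286
```

```bash
python3 -c "
from held import held;held(24)"
```

```text
scene tcp [ 437.  -103.6  106.1] open 0.288 n 422 lowest rel tcp [-108.  -107.3 -106.8]
  z+0 xy-tcp [-20.4 -23. ] [25.1 23.7] 214
```

Request:
arm_command --plan '[[[20,0,10],[0,0,0],-1],[[35,0,10],[0,0,0],-1],[[35,15,0],[0,0,-1],-1],[[35,25,0],[0,0,-2],-1],[[25,35,0],[0,0,-2],-1],[[15,40,0],[0,0,-2],-1],[[3,40,0],[0,0,-2],-1],[[0,30,0],[0,0,-2],-1],[[0,16,0],[0,0,0],-1],[[0,6.5,-20],[0,0,0],-1]]'

```text
time_s: 18.9
tcp_pos: [607.1, 107.1, 108.1]
orientation: [[0.004, 0.983, -0.186], [0.002, -0.186, -0.983], [-1.0, 0.004, -0.003]]
wrist_force: [1.0, 0.6, -0.4]
opening: 0.284
```

Request:
arm_command --plan '[[[0,0,-30],[0,0,0],-1],[[0,0,-25],[0,0,0],-1],[[0,0,-10],[0,0,0],-1],[[0,0,0],[0,0,0],-1],[[0,0,0],[0,0,0],-1],[[0,0,0],[0,0,0],-1],[[0,0,-4],[0,0,0],-1],[[0,0,-3],[0,0,0],-1],[[0,0,-2],[0,0,0],-1],[[0,0,0],[0,0,0],-1]]'

```text
time_s: 19.9
tcp_pos: [605.3, 103.7, 32.2]
orientation: [[-0.001, 0.982, -0.19], [-0.0, -0.19, -0.982], [-1.0, -0.001, 0.0]]
wrist_force: [-0.6, 0.4, -0.8]
opening: 0.284
```

```bash
python3 - <<'E'
from cell import *
import cv2,numpy as np
s=camera("scene")["image"];w=camera("wrist")["image"];o=observe();print(o["tcp_pos"],o["wrist_force"])
cv2.imwrite("pics/s7.png",np.hstack([cv2.resize(s[120:280,320:480],(400,400)),cv2.resize(w,(400,400))]))
E
```

```text
[605.62030377 103.73168405  32.52794423] [ 0.5161832   0.77255702 -1.0881687 ]
```

View pics/s7.png

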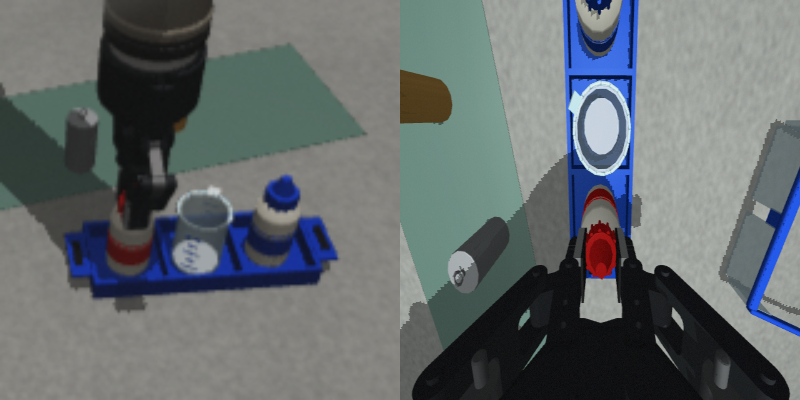

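The red bottle is inside the left compartment at (130,245), clear of the walls. Seating and releasing it, then on to the brass cylinder.

Request:
arm_command --plan '[[[0,0,-1],[0,0,0],-1],[[0,0,-1],[0,0,0],-1],[[0,0,-0.5],[0,0,0],-1],[[0,0,0],[0,0,0],-1],[[0,0,0],[0,0,0],1],[[0,0,0],[0,0,0],1],[[0,0,0],[0,0,0],1],[[0,0,0],[0,0,0],1],[[0,0,0],[0,0,0],1],[[0,0,10],[0,0,0],1]]'

```text
time_s: 21.0
tcp_pos: [604.2, 103.4, 38.9]
orientation: [[-0.004, 0.982, -0.19], [-0.001, -0.19, -0.982], [-1.0, -0.003, 0.001]]
wrist_force: [0.1, 0.8, -1.0]
opening: 1.007
```

Request:
arm_command --plan '[[[0,0,30],[0,0,0],1],[[0,0,40],[0,0,0],1],[[0,0,30],[0,0,0],1],[[-30,20,0],[0,0,2],1],[[-35,25,0],[0,0,3],1],[[-35,25,0],[0,0,3],1],[[-35,25,0],[0,0,3],1],[[-25,14,0],[0,0,0],1],[[-6.5,4.5,0],[0,0,0],1],[[0,0,0],[0,0,0],1]]'

```text
time_s: 22.0
tcp_pos: [438.8, 218.3, 141.1]
orientation: [[0.002, 1.0, 0.004], [0.0, 0.004, -1.0], [-1.0, 0.002, -0.0]]
wrist_force: [0.8, -0.9, -0.3]
opening: 0.998
```

```bash
python3 - <<'E'
from cell import *
from h import *
np.set_printoptions(precision=1,suppress=True)
c=camera("scene");w=camera("wrist");s=observe();print(s["tcp_pos"],s["opening"],s["orientation"][:,1])
W=cloud(w);g=W[(W[...,2]>50)&(W[...,2]<75)&(abs(W[...,0]-439)<40)&(abs(W[...,1]-217)<45)];print(len(g),cv2.minEnclosingCircle(g[:,:2].astype(np.float32)) if len(g) else 0)
cv2.imwrite("pics/s8.png",np.hstack([cv2.resize(c["image"][120:280,320:480],(400,400)),cv2.resize(w["image"],(400,400))]))
E
```

```text
[440.8 216.2 140.6] 1.0007920567006408 [ 1. -0.  0.]
749 ((439.18841552734375, 217.39230346679688), 14.975482940673828)
```

View pics/s8.png

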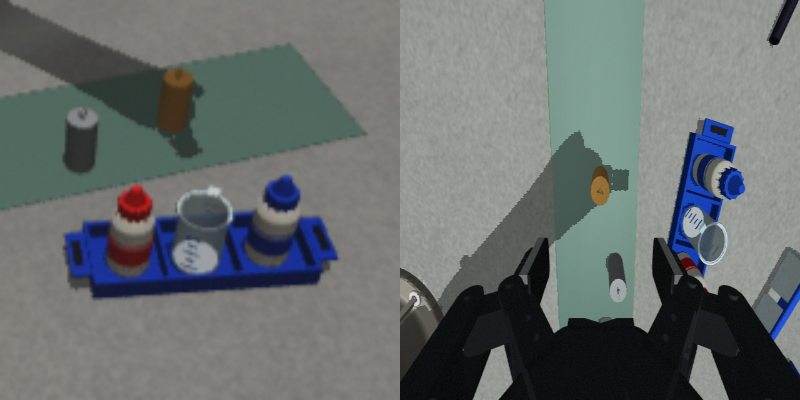

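The blue kit is complete, with all three standing. The brass is centred at (600,190), so I'll grasp it.

Request:
arm_command --plan '[[[0,0,-25],[0,0,0],1],[[0,0,-35],[0,0,0],1],[[0,0,-33],[0,0,0],1],[[0,0,-19],[0,0,0],1],[[0,0,-10],[0,0,0],1],[[0,0,0],[0,0,0],1],[[0,0,0],[0,0,0],-1],[[0,0,0],[0,0,0],-1],[[0,0,0],[0,0,0],-1],[[0,0,0],[0,0,0],-1]]' --grip_force 80

```text
time_s: 23.1
tcp_pos: [439.7, 217.6, 19.0]
orientation: [[0.001, 1.0, 0.001], [0.0, 0.001, -1.0], [-1.0, 0.001, -0.0]]
wrist_force: [-1.9, -0.0, 14.9]
opening: 0.328
```

Request:
arm_command --plan '[[[0,0,0],[0,0,0],-1],[[0,0,0],[0,0,0],-1],[[0,0,0],[0,0,0],-1],[[0,0,5],[0,0,0],-1],[[0,0,10],[0,0,0],-1],[[0,0,20],[0,0,0],-1],[[0,0,30],[0,0,0],-1],[[0,0,30],[0,0,0],-1],[[0,0,15],[0,0,0],-1],[[0,0,0],[0,0,0],-1]]'

```text
time_s: 24.1
tcp_pos: [441.0, 218.5, 131.0]
orientation: [[0.006, 1.0, 0.001], [0.002, 0.001, -1.0], [-1.0, 0.006, -0.002]]
wrist_force: [0.6, -0.0, -2.7]
opening: 0.298
```

```bash
python3 -c "
from held import held;held(24)"
```

```text
scene tcp [439.7 217.6 129.1] open 0.302 n 121 lowest rel tcp [-16.1 -15.5 -14.8]
  z+0 xy-tcp [ -7.6 -14.9] [16.9 13. ] 56
  z+12 xy-tcp [ -6.  -16.2] [16.5 10.3] 56
  z+24 xy-tcp [  2.  -15.2] [15.   5.6] 8
```

Request:
arm_command --plan '[[[8,-15,10],[0,0,0],-1],[[15,-30,0],[0,0,0.4],-1],[[20,-40,0],[0,0,0.4],-1],[[20,-40,0],[0,0,0.4],-1],[[20,-40,0],[0,0,0.5],-1],[[20,-40,0],[0,0,0],-1],[[20,-40,0],[0,0,0],-1],[[20,-40,0],[0,0,0],-1],[[15,-30,0],[0,0,0],-1],[[8,-18,0],[0,0,0],-1]]'

```text
time_s: 25.15
tcp_pos: [604.3, -120.7, 135.3]
orientation: [[-0.004, 1.0, 0.026], [-0.002, 0.026, -1.0], [-1.0, -0.004, 0.002]]
wrist_force: [-0.4, 0.1, -2.9]
opening: 0.301
```

Request:
arm_command --plan '[[[0,0,-20],[0,0,0],-1],[[0,0,-30],[0,0,0],-1],[[0,0,-30],[0,0,0],-1],[[0,0,-18],[0,0,0],-1],[[0,0,-8],[0,0,0],-1],[[0,0,0],[0,0,0],-1],[[0,0,0],[0,0,0],-1],[[0,0,-4],[0,0,0],-1],[[0,0,-3],[0,0,0],-1],[[0,0,0],[0,0,0],-1]]'

```text
time_s: 26.15
tcp_pos: [605.1, -115.8, 25.2]
orientation: [[0.0, 1.0, 0.031], [-0.0, 0.031, -1.0], [-1.0, 0.0, 0.0]]
wrist_force: [0.1, 0.8, -3.1]
opening: 0.3
```

```bash
python3 - <<'E'
from cell import *
import cv2,numpy as np
s=camera("scene")["image"];w=camera("wrist")["image"];o=observe();print(o["tcp_pos"],o["wrist_force"])
cv2.imwrite("pics/s9.png",np.hstack([cv2.resize(s[140:300,170:330],(400,400)),cv2.resize(w,(400,400))]))
E
```

```text
[ 605.26371623 -115.77890563   25.35477718] [-0.3754008  -0.62251539 -3.04462454]
```

View pics/s9.png

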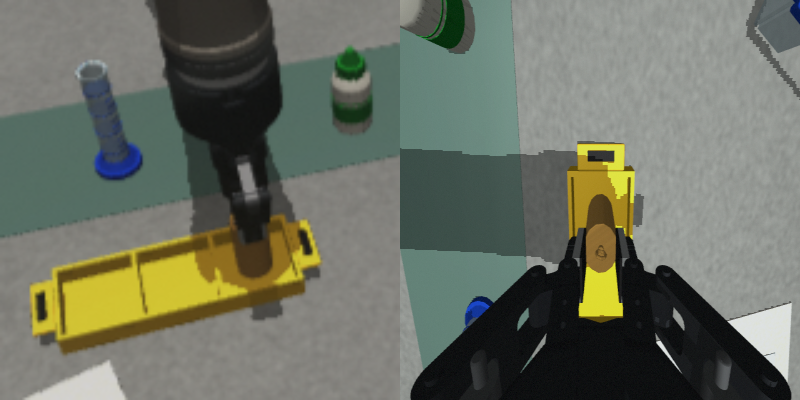

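The brass is inside the right-hand compartment (252,260). I'll seat it, checking the force before letting go.

Request:
arm_command --plan '[[[0,0,-1],[0,0,0],-1],[[0,0,-1],[0,0,0],-1],[[0,0,-1],[0,0,0],-1],[[0,0,-0.5],[0,0,0],-1],[[0,0,0],[0,0,0],-1],[[0,0,0],[0,0,0],-1],[[0,0,0],[0,0,0],-1],[[0,0,0],[0,0,0],-1],[[0,0,0],[0,0,0],-1],[[0,0,0],[0,0,0],-1]]'

```text
time_s: 27.25
tcp_pos: [605.4, -115.9, 22.6]
orientation: [[0.001, 1.0, 0.03], [-0.0, 0.03, -1.0], [-1.0, 0.001, 0.0]]
wrist_force: [-3.1, -0.1, 6.1]
opening: 0.301
```

Contact (−3 to +6 N). Releasing, rising, and going over the measuring cylinder.

Request:
arm_command --plan '[[[0,0,0.5],[0,0,0],1],[[0,0,0],[0,0,0],1],[[0,0,0],[0,0,0],1],[[0,0,0],[0,0,0],1],[[0,0,0],[0,0,0],1],[[0,0,15],[0,0,0],1],[[0,0,35],[0,0,0],1],[[0,0,40],[0,0,0],1],[[0,0,25],[0,0,0],1],[[0,0,10],[0,0,0],1]]'

```text
time_s: 28.25
tcp_pos: [607.8, -115.8, 152.0]
orientation: [[0.008, 0.999, 0.031], [-0.001, 0.031, -1.0], [-1.0, 0.008, 0.001]]
wrist_force: [-0.3, -0.8, -0.6]
opening: 1.002
```

Request:
arm_command --plan '[[[-20,-13,10],[0,0,0],1],[[-35,-23,0],[0,0,0],1],[[-35,-23,0],[0,0,0],1],[[-35,-23,0],[0,0,-1],1],[[-22,-14,0],[0,0,-0.7],1],[[-10,-6.5,0],[0,0,0],1],[[0,0,0],[0,0,0],1],[[0,0,0],[0,0,0],1],[[0,0,0],[0,0,0],1],[[0,0,0],[0,0,0],1]]'

```text
time_s: 29.25
tcp_pos: [449.5, -216.8, 157.0]
orientation: [[0.001, 1.0, 0.004], [0.001, 0.004, -1.0], [-1.0, 0.001, -0.001]]
wrist_force: [0.0, -0.0, -0.8]
opening: 1.003
```

```bash
python3 - <<'E'
from cell import *
from h import *
np.set_printoptions(precision=1,suppress=True)
c=camera("scene");w=camera("wrist");s=observe();print(s["tcp_pos"],s["opening"])
W=cloud(w);g=W[(W[...,2]>80)&(W[...,2]<125)&(abs(W[...,0]-448)<40)&(abs(W[...,1]+218)<35)];print(len(g),cv2.minEnclosingCircle(g[:,:2].astype(np.float32)) if len(g) else 0)
cv2.imwrite("pics/s10.png",np.hstack([cv2.resize(c["image"][140:300,170:330],(400,400)),cv2.resize(w["image"],(400,400))]))
E
```

```text
[ 449.  -217.3  157. ] 1.0026827763777384
943 ((447.4609069824219, -218.5672607421875), 13.28376293182373)
```

View pics/s10.png

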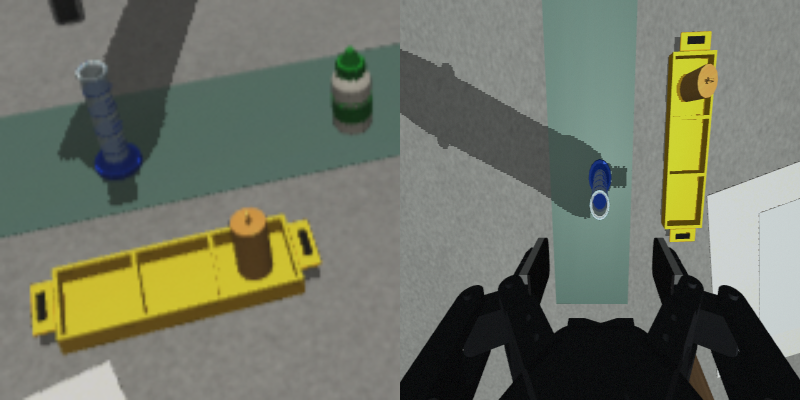

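The brass stands in the right compartment at (252,245), and the measuring cylinder is aligned at (600,190). Grasping its tube.

Request:
arm_command --plan '[[[0,-1,-25],[0,0,0],1],[[0,0,-35],[0,0,0],1],[[0,0,-27],[0,0,0],1],[[0,0,-12],[0,0,0],1],[[0,0,-6],[0,0,0],1],[[0,0,0],[0,0,0],1],[[0,0,0],[0,0,0],-1],[[0,0,0],[0,0,0],-1],[[0,0,0],[0,0,0],-1],[[0,0,0],[0,0,0],-1]]' --grip_force 40

```text
time_s: 30.35
tcp_pos: [448.6, -219.5, 52.7]
orientation: [[0.001, 1.0, 0.001], [-0.001, 0.001, -1.0], [-1.0, 0.001, 0.001]]
wrist_force: [-0.4, 0.4, 0.4]
opening: 0.327
```

Request:
arm_command --plan '[[[0,0,0],[0,0,0],-1],[[0,0,0],[0,0,0],-1],[[0,0,0],[0,0,0],-1],[[0,0,5],[0,0,0],-1],[[0,0,10],[0,0,0],-1],[[0,0,20],[0,0,0],-1],[[0,0,20],[0,0,0],-1],[[0,0,15],[0,0,0],-1],[[0,0,0],[0,0,0],-1],[[0,0,0],[0,0,0],-1]]'

```text
time_s: 31.35
tcp_pos: [448.2, -219.2, 122.1]
orientation: [[0.0, 1.0, 0.001], [-0.0, 0.001, -1.0], [-1.0, 0.0, 0.0]]
wrist_force: [-0.0, 0.3, -0.8]
opening: 0.264
```

```bash
python3 -c "
from held import held;held(28)"
```

```text
scene tcp [ 447.6 -219.   121.5] open 0.260 n 376 lowest rel tcp [-52.9 -50.2 -49.2]
  z+0 xy-tcp [-17.2 -20.3] [23.7 21.5] 148
  z+12 xy-tcp [ -3.3 -12.8] [17.3 13.7] 61
  z+24 xy-tcp [ -1.  -11.8] [14.6 12. ] 53
  z+36 xy-tcp [  3.5 -11.2] [13.7 11.7] 50
  z+48 xy-tcp [ -1.9 -11.4] [14.  11.4] 50
```

Request:
arm_command --plan '[[[15,4,0],[0,0,0.5],-1],[[30,8,0],[0,0,0.6],-1],[[35,9,0],[0,0,0.6],-1],[[35,9,0],[0,0,0],-1],[[30,7,0],[0,0,0],-1],[[14,2.5,0],[0,0,0],-1],[[0,0,-10],[0,0,0],-1],[[0,0,-20],[0,0,0],-1],[[0,0,-10],[0,0,0],-1],[[0,0,0],[0,0,0],-1]]'

```text
time_s: 32.4
tcp_pos: [603.6, -180.0, 78.8]
orientation: [[-0.007, 1.0, 0.03], [0.001, 0.03, -1.0], [-1.0, -0.007, -0.001]]
wrist_force: [-0.3, 0.0, -0.5]
opening: 0.259
```

Request:
arm_command --plan '[[[0,0,-8],[0,0,0],-1],[[0,0,-6],[0,0,0],-1],[[0,0,-5],[0,0,0],-1],[[0,0,-3],[0,0,0],-1],[[0,0,-2],[0,0,0],-1],[[0,0,0],[0,0,0],-1],[[0,0,0],[0,0,0],-1],[[0,0,0],[0,0,0],-1],[[0,0,0],[0,0,0],-1],[[0,0,0],[0,0,0],-1]]'

```text
time_s: 33.4
tcp_pos: [607.3, -179.8, 58.3]
orientation: [[0.0, 1.0, 0.03], [-0.0, 0.03, -1.0], [-1.0, 0.0, 0.0]]
wrist_force: [-0.4, -0.3, 0.1]
opening: 0.26
```

```bash
python3 - <<'E'
from cell import *
import cv2,numpy as np
s=camera("scene")["image"];w=camera("wrist")["image"];o=observe();print(o["tcp_pos"],o["wrist_force"])
cv2.imwrite("pics/s11.png",np.hstack([cv2.resize(s[140:300,170:330],(400,400)),cv2.resize(w,(400,400))]))
E
```

```text
[ 607.23788208 -179.72340213   58.17145797] [-0.45273394  0.72434873  0.00805099]
```

View pics/s11.png

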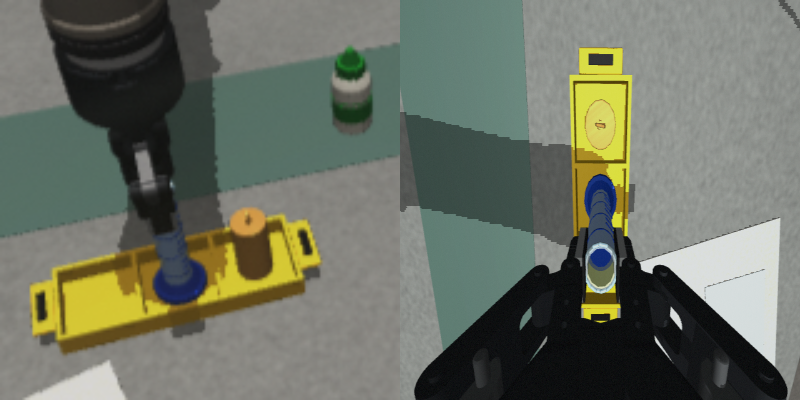

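The foot is inside the middle compartment at (180,282). Lowering the last 3 mm.

Request:
arm_command --plan '[[[0,0,-1],[0,0,0],-1],[[0,0,-1],[0,0,0],-1],[[0,0,-1],[0,0,0],-1],[[0,0,-0.5],[0,0,0],-1],[[0,0,0],[0,0,0],-1],[[0,0,0],[0,0,0],-1],[[0,0,0],[0,0,0],-1],[[0,0,0],[0,0,0],-1],[[0,0,0],[0,0,0],-1],[[0,0,0],[0,0,0],-1]]'

```text
time_s: 34.5
tcp_pos: [607.3, -179.8, 55.8]
orientation: [[0.0, 1.0, 0.031], [-0.0, 0.031, -1.0], [-1.0, 0.0, 0.0]]
wrist_force: [-2.3, 0.6, 5.6]
opening: 0.259
```

Contact at z 55.8, as expected. Releasing, then retreating straight up.

Request:
arm_command --plan '[[[0,0,0.5],[0,0,0],1],[[0,0,0],[0,0,0],1],[[0,0,0],[0,0,0],1],[[0,0,0],[0,0,0],1],[[0,0,0],[0,0,0],1],[[0,0,10],[0,0,0],1],[[0,0,25],[0,0,0],1],[[0,0,35],[0,0,0],1],[[0,0,35],[0,0,0],1],[[0,0,15],[0,0,0],1]]'

```text
time_s: 35.5
tcp_pos: [609.6, -180.0, 180.5]
orientation: [[0.008, 1.0, 0.031], [-0.002, 0.031, -1.0], [-1.0, 0.008, 0.002]]
wrist_force: [0.8, -0.2, 0.5]
opening: 0.998
```

Request:
arm_command --plan '[[[-30,0,20],[0,0,0],1],[[-40,0,20],[0,0,0],1],[[-40,0,10],[0,0,0],1],[[-40,0,0],[0,0,0],1],[[-20,0,0],[0,0,0],1],[[0,0,0],[0,0,0],1],[[0,0,0],[0,0,0],1],[[0,0,0],[0,0,0],1],[[0,0,0],[0,0,0],1],[[0,0,0],[0,0,0],1]]'

```text
time_s: 36.5
tcp_pos: [437.9, -179.4, 224.8]
orientation: [[-0.0, 1.0, 0.032], [0.001, 0.032, -1.0], [-1.0, -0.0, -0.001]]
wrist_force: [0.1, -0.2, -0.7]
opening: 1.0
```

```bash
python3 - <<'E'
from cell import *
from h import *
np.set_printoptions(precision=1,suppress=True)
c=camera("scene");W=cloud(c);hs=cv2.cvtColor(c["image"],cv2.COLOR_BGR2HSV);print(observe()["tcp_pos"])
P={}
for n,X,Y,zm,r in[("beaker",620,167,40,28),("red",607,104,45,24),("blueb",631,226,45,24),("mcyl",610,-179,60,22),("brass",607,-116,35,22),("green",457,5,45,24),("alu",471,105,45,22)]:
    p=W[(np.hypot(W[...,0]-X,W[...,1]-Y)<r+8)&(W[...,2]>zm)&(W[...,2]<125)];(a,b),q=cv2.minEnclosingCircle(p[:,:2].astype(np.float32));P[n]=(a,b);print(n,round(a,1),round(b,1),"r %.1f top %.0f"%(q,p[:,2].max()))
for n,lo,hi,X,Y,its in[("blue",105,130,620,168,("beaker","red","blueb")),("yel",20,38,609,-179,("mcyl","brass"))]:
    m=(hs[...,0]>lo)&(hs[...,0]<hi)&(hs[...,1]>130)&(abs(W[...,0]-X)<75)&(abs(W[...,1]-Y)<135)&(W[...,2]>17)&(W[...,2]<25)
    q=W[m];r=cv2.minAreaRect(q[:,:2].astype(np.float32));bx=cv2.boxPoints(r);e=[bx[1]-bx[0],bx[2]-bx[1]];L=max(e,key=np.linalg.norm);L=L/np.linalg.norm(L)*np.sign(L[1]);X_=np.array([L[1],-L[0]])
    print(n,np.round(r[0],1),np.round(r[1],1),{i:np.round([(np.array(P[i])-r[0])@X_,(np.array(P[i])-r[0])@L],1) for i in its})
cv2.imwrite("pics/s12.png",c["image"][110:300,130:490].repeat(2,0).repeat(2,1))
E
```

```text
[ 437.7 -179.4  224.8]
beaker 618.8 166.1 r 26.9 top 69
red 607.6 103.8 r 18.6 top 97
blueb 631.6 224.9 r 18.6 top 97
mcyl 608.5 -180.0 r 13.6 top 121
brass 606.4 -117.3 r 15.7 top 74
green 457.3 4.9 r 18.6 top 94
alu 471.9 105.1 r 15.3 top 72
blue [619.2 165.3] [231.7  73.8] {'beaker': array([-0.5,  0.8]), 'red': array([  0.4, -62.6]), 'blueb': array([ 0.9, 60.9])}
yel [ 608.5 -180.3] [ 74.7 232. ] {'mcyl': array([-0.1,  0.2]), 'brass': array([-0.6, 63. ])}
```

View pics/s12.png

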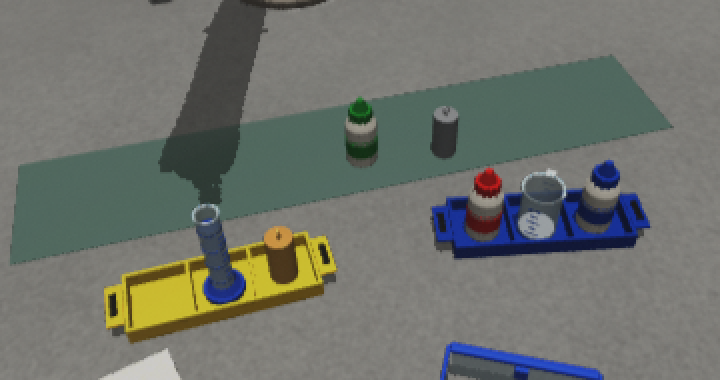

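All five stand in their compartments, each within about 3 mm of centre. The green bottle and the aluminium cylinder haven't moved, so I'm handing in.

```bash
python3 -c "
from cell import *
print(sign_off())"
```

```text
the job is handed in; nothing more can be done
None
```

Both kits are made up and the job is handed in, at about 36.5 s on the robot's clock. No verdict was reported.

- **Blue tray:** the beaker is in the middle, with the red-capped and blue-capped bottles in the end compartments.
- **Yellow tray:** the measuring cylinder is in the middle, with the brass cylinder in the +y end compartment.

**Last check (one scene-camera picture):** all five things look upright and stand within about 3 mm of their compartment centres. The worst is the blue bottle, at y = 61 mm instead of 64. The green bottle and aluminium cylinder are within 1 mm of where the same camera first saw them. The gripper was open and well clear.

**What disagreed:**
- The top and scene cameras differed by about 4–5 mm in x throughout, so I aimed for the average of the two.
- Depth heights in the trays read a few mm high: the bottles' tops measured 97 mm against about 95 expected.
- The opening reading suggests both bottles were gripped by the cap, not the body as planned. They did not slip.

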